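# Start the stirrer under the bottle with its push-to-turn dial

### The job

Start the stirrer that carries the infusion bottle: push its black dial down, turn it clockwise while it is down to the next position (the green dot, a sixth of a turn on), and let it spring back up there. Leave the other stirrer's dial alone and the bottle standing on its plate.

Things in the scene. Friction and masses are not known exactly. Their poses are not given: they have to be found in the camera images.
- stirrer_a: The stirrer with the bottle, fixed: white, 240 mm deep (its x), 150 wide (y); origin under its middle, x to the back, z up. Dial axis at x = -75 mm on its top panel (60 mm high); round metal plate, 130 mm across, its top 72 mm high, centred at x = +45 mm, y = 0. Its twin, with a blue bowl on it, stands beside it; either may be the left one.
- bottle_dial_grip (a point): Grip point of its black dial: a round skirt 54 mm across (top 79 mm above the bench when up) with an upright grip bar 48 long, 14 thick, rising 31 above the skirt. On the vertical turning axis, 20 mm above the skirt's top, 11 below the bar's top (99 above the bench when up); moves and turns with the dial. x: along the bar to the end with the white pointer line; y: across its thickness; z: up
- bottle_dial_press (a joint): how far that dial is pushed down (m): 0 up, 0.010 fully down; spring 4 N at the top, 8 N at the bottom. Up, it is locked but for some 8 degrees of play either way; it turns freely when 0.006 or more down (aim for 0.008). Between positions it cannot come up; let go within about 8 degrees of a position, it springs back to 0
- bottle_dial (a joint): turn of that dial (rad), growing clockwise seen from above: 0 at the first position (off, small white dot, where it starts), 1.047 at the next (slow, middle-sized green dot), 2.094 at the last (fast, large red dot)
- bowl_dial (a joint): turn of the other stirrer's dial, the one with the blue bowl (rad, as above); it stays at 0
- infusion_bottle: clear infusion bottle with a blue and white label and a pale yellow cap, 61 mm across, 136 mm tall, standing loose on the plate of its stirrer; origin at the centre of its underside, z up
Mind the look-alikes: they are no part of the job. What is shaped like the infusion_bottle but purple is not meant.

How it is judged:
On the way:
1. before it has turned, the dial of the bottle's stirrer is pushed down by 5 mm or more (value of joint bottle_dial_press above 0.005 m and value of joint bottle_dial below 0.3 rad), for 0.02 s.
At the end, for the whole second after the job is handed in: The dial of the stirrer with the bottle stands at its middle position (1.05 rad, within 0.2 rad) and has sprung back up (within 2 mm); the other stirrer's dial is still at its first position; the bottle stands upright and at rest on its plate, within 20 mm of where it stood (value of joint bottle_dial between 0.85 and 1.25 rad and value of joint bottle_dial_press below 0.002 m and value of joint bowl_dial below 0.2 rad and angle between infusion_bottle's own z axis and vertical below 0.1 rad and distance of infusion_bottle from where it was at the start of the episode below 0.02 m and linear speed of infusion_bottle below 0.02 m/s); the robot touches nothing.
It fails at once if the other stirrer's dial is turned (value of joint bowl_dial above 0.3 rad).
It fails at once if the bottle is tipped (angle between infusion_bottle's own z axis and vertical above 0.35 rad).
It also fails if it takes over 32 s, if anything falls off the work surface, if the arm or the gripper's body presses on something with over 40 N, if the wrist force passes 120 N, or if a joint passes its speed limit or range.

### The arm

A 6-joint arm with a two-finger parallel gripper is mounted at the origin on a cart in front of the work surface, level with it; the furniture and walls round the work are solid. World frame = base frame: x ahead of the robot, y to its left, z up, the work surface at z = 0. Lengths are in m, angles in rad, forces in N, time in s.
With the tool pointing down it reaches from about 0.35 to 0.775 m from the base axis. Payload 5.5 kg.
Tool frame: the origin (TCP) lies at the very end of the fingers, on their centre line; the grasp point (between the pads) lies behind it (env.hold_point_z is the z of the grasp point in the tool frame, in m); z points along the fingers, y is the line along which they close (so a half turn about z gives the same grasp; the last joint's range is limited). The gripper opens to 85 mm and grips with 20 to 120 N. Pads are 22 mm wide; open, the fingers measure 114 mm over their backs; the gripper's body (76 mm by 85 mm) begins 54 mm behind the grasp point. The pads swing forward as they close: fully open they stand 13 mm farther back than shut.
Start: joints at [-1.378, 0.313, 0.046, 1.304, 0, 1.431], TCP at [0.188, -0.543, 0.231] pointing down, gripper open.
Joint ranges: [-2.76, 2.76], [-0.86, 1.69], [-1.03, 1.26], [-2.2, 2.34], [-1.47, 1.5], [-3.14, 3.14]. Speed limits (rad/s): [2.57, 2.57, 3.14, 3.14, 3.14, 3.14].

### API

Orientations are given as a unit quaternion [w, x, y, z].
In Python, from workcell import env gives the robot as it stands.
- The arm moves only by the tool arm_command, never from a script. Its argument "rows" is a list of rows, each an object with "delta_pos": the shift along the tool's x, y, z scaled (see below), a list of three; "rot": the turn, a rotation vector about the tool's x, y, z scaled (see below), a list of three; "fingers": the closure, from 0 (fully open) to 1 (shut). A call has 1 to 20 rows; each row shifts and turns the commanded pose from where the row before left it, along the tool's axes as they then stand; what a row does not reach is not made up. The controller multiplies each number of a shift by 0.02 m and each number of a turn by 360 degrees. A row lasts 1/10 s, in which the tool goes at most 50 mm and 8.59 degrees, less where a joint would pass 70% of its speed; a pose out of reach is approached as far as the arm can. A call with a number of a shift or a turn outside -1 to 1 is refused whole. A call with a gripper value outside its range is refused whole. The fingers move at their own pace and stop on an object; "squeeze" is the grip in N (left out, the last holds). Time passes only in rows, so rows that do not move let the fingers close. It gives the time, the measured TCP pose, the force and the opening at its end, in the units of the state.
- env.get_state(): the state, without advancing time (a new reading comes with each control period).
- env.read_camera(name): name is "scene" or "top"; returns (picture, depth): 384x512x3 uint8, blue, green, red; 384x512 float32, m along the optical axis (not along the pixel's ray), 0 where there is no reading.
- env.get_calibration(name): a dict with "mtx" (3x3 intrinsics, pixels), "R" (3x3) and "t" (3): a world point X has camera coordinates R X + t. Camera axes: x right, y down, z forward; pixel columns grow to the right and rows downward; lengths in m; the calibration is good to about 2 mm. A picture is of the moment at which its call begins. get_calibration takes no time and is no camera call.
- env.hand_in(): hands the job in, once; it reports no verdict.
The state is a dict: "clock": time; "joint_pos": joint angles; "qvel": joint speeds; "tau": joint torques, N m; "tcp_pos": TCP position; "orientation": TCP orientation; "wrist_force": force on the tool from outside, world axes, zero at the start; "ft_torque": the same for the moment, N m; "finger_gap": finger opening in m.
Only numpy, scipy, OpenCV 4.12 (cv2) and the standard library are available. Lean on these libraries where they do the work, as an engineer would, in place of code of your own. Each camera call takes 0.05 s, during which the arm holds its last target. There are 200 camera calls.

## Working session

There is one attempt and no reset: what is moved stays moved. The work goes in short steps, Python scripts to look and compute and a tool call to move; the robot and the scene stay as the last step left them, time stands still between calls to the robot, and variables do not carry over. Pictures are saved under pics/ and viewed, on a budget of 10 in all, crops included, one or two more only if the job needs it, and the job is handed in when it is done.

Besides the shell and the picture viewer there is one more tool, called after "Call:" as a command line: name --argument value ..., lists and objects as JSON in quotes. arm_command: Moves the arm, as the interface text tells. Shifts and turns lie within -1 to 1; 1 stands for 0.02 m of shift or 360 degrees of turn. Its arguments: {"type":"object","properties":{"rows":{"type":"array","items":{"type":"object","properties":{"delta_pos":{"type":"array","items":{"type":"number","minimum":-1,"maximum":1}},"rot":{"type":"array","items":{"type":"number","minimum":-1,"maximum":1}},"fingers":{"type":"number"}}}},"squeeze":{"type":"number"}},"required":["rows"]}

```bash
mkdir -p pics; cat > h.py <<'E'
import numpy as np, cv2
from workcell import env
def look(n,f):
    im,d=env.read_camera(n); cv2.imwrite('pics/'+f+'.png',im); np.save('pics/'+f+'.npy',d); return im,d
def world(n,u,v,d=None,z=None):
    c=env.get_calibration(n);K,R,t=[np.array(c[k]) for k in('mtx','R','t')]
    r=R.T@np.linalg.solve(K,[u,v,1]); o=-R.T@t
    s=d if z is None else (z-o[2])/r[2]
    return o+s*r
E
python3 - <<'E'
from h import *
a,_=look('top','t0');b,_=look('scene','s0')
cv2.imwrite('pics/both.png',np.vstack([a,b])[:, :] if 0 else cv2.resize(np.hstack([a,b]),(800,300)))
s=env.get_state();print(s['clock'],s['tcp_pos'],s['orientation'],env.hold_point_z)
for n in('top','scene'):
    c=env.get_calibration(n);print(n,-np.array(c['R']).T@np.array(c['t']),c['mtx'])
E
```

```text
0.1 [ 0.18772657 -0.54300173  0.23049883] [-8.26856576e-04  9.86187609e-01  1.65630051e-01 -3.88588395e-05] -0.0187
top [ 0.40907408 -0.03639272  1.05407163] [[378.79357411   0.         254.17402684]
 [  0.         378.79357411 190.55300084]
 [  0.           0.           1.        ]]
scene [0.13007494 0.65418926 1.01911805] [[464.97880133   0.         259.04106172]
 [  0.         464.97880133 195.36831586]
 [  0.           0.           1.        ]]
```

View pics/t0.png

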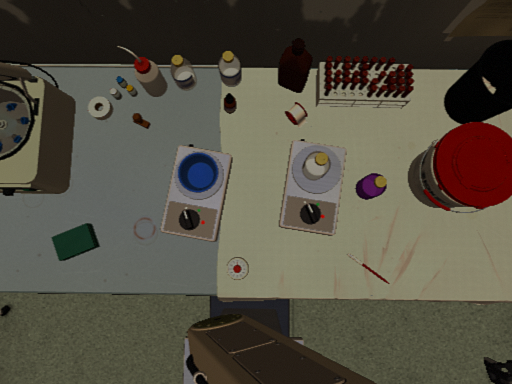

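View pics/s0.png

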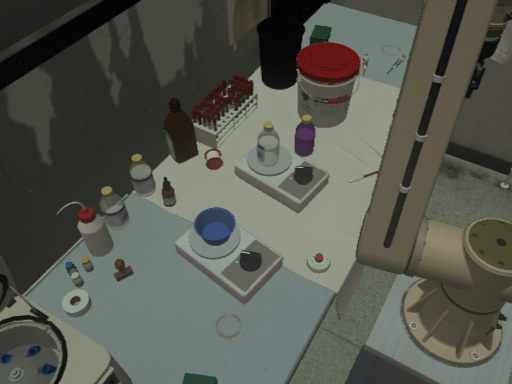

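The bottle's stirrer is the right one in the top view, with its dial near (311,213). The bowl's stirrer is on the left, its dial near (189,218). I'll enlarge the right one.

```bash
python3 - <<'E'
from h import *
a=cv2.imread('pics/t0.png');d=np.load('pics/t0.npy')
cv2.imwrite('pics/c1.png',cv2.resize(a[135:240,270:350],None,fx=7.5,fy=5.7*7.5/7.5 if 0 else 5.7) if 0 else cv2.resize(a[140:240,270:350],None,fx=6,fy=6,interpolation=cv2.INTER_CUBIC))
print(np.round(1.054-d[204:224:2,300:324:2],3))
for u,v,z in((311,213,.11),(311,214,.079),(316,168,.072)):print(world('top',u,v,z=z))
c=env.get_calibration('top');print(np.round(c['R'],3))
# stirrer top corners via height mask
ys,xs=np.mgrid[140:240,270:350]
P=np.array([world('top',u,v,d[v,u]) for u,v in zip(xs.ravel(),ys.ravel())])
m=(P[:,2]>.05)&(P[:,2]<.067)
r=cv2.minAreaRect((P[m,:2]*1000).astype(np.float32));print(r,np.round(cv2.boxPoints(r)))
m=(P[:,2]>.095)&(P[:,2]<.13)&(P[:,0]<.42);q=P[m];print(m.sum(),np.round(q,3))
E
```

```text
[[0.059 0.062 0.061 0.073 0.106 1.054 0.078 0.073 0.058 0.061 0.058 0.06 ]
 [0.057 0.059 0.079 0.101 0.109 0.11  0.107 0.08  0.078 0.061 0.065 0.062]
 [0.059 0.08  0.077 0.091 0.108 0.109 0.105 0.078 0.075 0.077 0.061 0.063]
 [0.06  0.08  0.077 0.078 0.107 0.109 0.11  0.078 0.079 0.078 0.08  0.063]
 [0.077 0.083 0.08  0.079 0.096 0.111 0.112 0.108 0.079 0.082 0.081 0.06 ]
 [0.077 0.082 0.078 0.079 0.079 0.108 0.109 0.11  0.081 0.081 0.086 0.061]
 [0.066 0.085 0.08  0.087 0.082 0.102 0.11  0.109 0.109 0.082 0.083 0.064]
 [0.062 0.084 0.082 0.082 0.08  0.084 0.113 0.11  0.113 0.081 0.063 0.066]
 [0.063 0.064 0.078 0.08  0.082 0.083 0.106 0.112 0.114 0.078 0.067 0.06 ]
 [0.064 0.063 0.065 0.086 0.083 0.083 0.094 0.111 0.083 0.065 0.065 0.064]]
[ 0.47783556 -0.16794474  0.11      ]
[ 0.47751941 -0.17224149  0.079     ]
[ 0.59925228 -0.18743401  0.072     ]
[[ 0.011 -1.    -0.01 ]
 [-0.991 -0.009 -0.13 ]
 [ 0.13   0.011 -0.991]]Traceback (most recent call last):
  File "<stdin>", line 9, in <module>
  File "h.py", line 6, in world
    c=env.get_calibration(n);K,R,t=[np.array(c[k]) for k in('mtx','R','t')]
ValueError: time passes only in moves, steps and waits
```

View pics/c1.png

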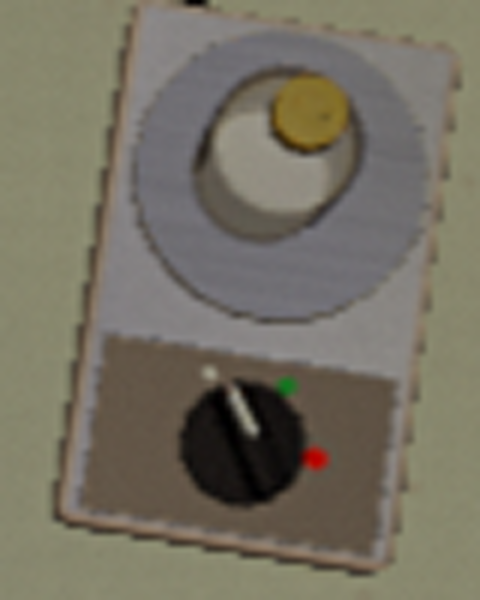

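The crop shows the dial with its skirt centred at (242,442), which is pixel (310.3,213.7). The pointer points up-left to the white dot at (209,373), the green dot is at (288,386) and red at (316,459).

```bash
python3 - <<'E'
from h import *
d=np.load('pics/t0.npy')
c=env.get_calibration('top');K,R,t=[np.array(c[k]) for k in('mtx','R','t')]
ys,xs=np.mgrid[140:240,270:350];dd=d[140:240,270:350].ravel()
P=(np.linalg.solve(K,np.c_[xs.ravel(),ys.ravel(),np.ones(xs.size)].T)*dd-t[:,None]).T@R
P=P[dd>0]
m=(P[:,2]>.05)&(P[:,2]<.067)
r=cv2.minAreaRect((P[m,:2]*1000).astype(np.float32));print(r,np.round(cv2.boxPoints(r)))
dot=lambda u,v,z:world('top',270+u/6-.4,140+v/6-.4,z=z)[:2]
c0=dot(242,442,.079)
print('skirt',c0)
m=(P[:,2]>.1)&(P[:,2]<.12)&(np.hypot(*(P[:,:2]-c0).T)<.04);q=P[m]
w,V=np.linalg.eigh(np.cov(q[:,:2].T));print(m.sum(),q.mean(0),np.degrees(np.arctan2(V[1,1],V[0,1])),np.sqrt(w*12))
print('rect',cv2.minAreaRect((q[:,:2]*1000).astype(np.float32)))
for u,v in((209,373),(288,386),(316,459)):
    e=dot(u,v,.06)-c0;print(np.degrees(np.arctan2(e[1],e[0])),np.hypot(*e))
print('plate',dot(281,176,.072))
s=env.get_state()['orientation'];
from scipy.spatial.transform import Rotation as Ro
M=Ro.from_quat(np.roll(s,-1)).as_matrix();print(M.round(3))
E
```

```text
((553.2457885742188, -182.3315887451172), (150.2790985107422, 240.12391662597656), 81.35537719726562) [[ 423. -239.]
 [ 661. -275.]
 [ 683. -126.]
 [ 446.  -90.]]
skirt [ 0.47937979 -0.16951852]
111 [ 0.47808341 -0.17040736  0.1086772 ] -157.47882979028083 [0.01431985 0.04638442]
rect ((478.84912109375, -170.79165649414062), (47.45732116699219, 14.085880279541016), 22.516931533813477)
20.209875485753916 0.033603661210296544
-41.27153234061897 0.03477928028105531
-99.3670221356447 0.0352561931948745
plate [ 0.59676622 -0.18854549]
[[ 0.945  0.327 -0.   ]
 [ 0.327 -0.945  0.002]
 [ 0.    -0.002 -1.   ]]
```

Dial axis is at (0.479, -0.171), which agrees with the stirrer outline's position. The outline is 240×150 at yaw -8.6°, and the bar is at yaw about 21.5°. With a 60° clockwise turn ahead, joint 6 would run out of range, so I turn the gripper half round first.

Call:
arm_command --rows '[{"rot":[0,0,-0.023],"fingers":0},{"rot":[0,0,-0.023]},{"rot":[0,0,-0.023]},{"rot":[0,0,-0.023]},{"rot":[0,0,-0.023]},{"rot":[0,0,-0.023]},{"rot":[0,0,-0.023]},{"rot":[0,0,-0.023]},{"rot":[0,0,-0.023]},{"rot":[0,0,-0.023]},{"rot":[0,0,-0.023]},{"rot":[0,0,-0.023]},{"rot":[0,0,-0.023]},{"rot":[0,0,-0.023]},{"rot":[0,0,-0.023]},{"rot":[0,0,-0.023]},{"rot":[0,0,-0.023]},{"rot":[0,0,-0.023]},{"rot":[0,0,-0.023]},{"rot":[0,0,-0.023]}]'

```text
schema error: expected keys delta_pos, rot, fingers
```

```bash
cat > go.py <<'E'
from h import *
import sys
from scipy.spatial.transform import Rotation as Ro
# args: x y z yaw(deg of tool x) -> deltas in tool units
def go(x,y,z,yaw):
    s=env.get_state();M=Ro.from_quat(np.roll(s['orientation'],-1))
    yw=np.radians(yaw);G=Ro.from_matrix(np.c_[[np.cos(yw),np.sin(yw),0],[np.sin(yw),-np.cos(yw),0],[0,0,-1]])
    print('t',s['clock'],'tcp',np.round(s['tcp_pos'],4),'q',np.round(s['joint_pos'],3),'F',np.round(s['wrist_force'],1),'gap',s['finger_gap'])
    print('yaw',np.degrees(np.arctan2(*M.as_matrix()[1::-1,0])))
    print('units pos',np.round(M.inv().apply(np.array([x,y,z])-s['tcp_pos'])/.02,3),'rot',np.round((M.inv()*G).as_rotvec()/(2*np.pi),4))
if __name__=='__main__': go(*map(float,sys.argv[1:]))
E
python3 go.py .479 -.171 .2 201.4
```

```text
t 0.1 tcp [ 0.1877 -0.543   0.2305] q [-1.378  0.314  0.045  1.304 -0.     1.431] F [-0.  -0.7 -0. ] gap 0.08526445319302094
yaw 19.06767200440319
units pos [ 19.841 -12.819   1.55 ] rot [-1.000e-04  4.000e-04  4.935e-01]
```

Call:
arm_command --rows '[{"delta_pos":[0,0,0],"rot":[0,0,-0.023],"fingers":0},{"delta_pos":[0,0,0],"rot":[0,0,-0.023],"fingers":0},{"delta_pos":[0,0,0],"rot":[0,0,-0.023],"fingers":0},{"delta_pos":[0,0,0],"rot":[0,0,-0.023],"fingers":0},{"delta_pos":[0,0,0],"rot":[0,0,-0.023],"fingers":0},{"delta_pos":[0,0,0],"rot":[0,0,-0.023],"fingers":0},{"delta_pos":[0,0,0],"rot":[0,0,-0.023],"fingers":0},{"delta_pos":[0,0,0],"rot":[0,0,-0.023],"fingers":0},{"delta_pos":[0,0,0],"rot":[0,0,-0.023],"fingers":0},{"delta_pos":[0,0,0],"rot":[0,0,-0.023],"fingers":0},{"delta_pos":[0,0,0],"rot":[0,0,-0.023],"fingers":0},{"delta_pos":[0,0,0],"rot":[0,0,-0.023],"fingers":0},{"delta_pos":[0,0,0],"rot":[0,0,-0.023],"fingers":0},{"delta_pos":[0,0,0],"rot":[0,0,-0.023],"fingers":0},{"delta_pos":[0,0,0],"rot":[0,0,-0.023],"fingers":0},{"delta_pos":[0,0,0],"rot":[0,0,-0.023],"fingers":0},{"delta_pos":[0,0,0],"rot":[0,0,-0.023],"fingers":0},{"delta_pos":[0,0,0],"rot":[0,0,-0.023],"fingers":0},{"delta_pos":[0,0,0],"rot":[0,0,-0.023],"fingers":0},{"delta_pos":[0,0,0],"rot":[0,0,-0.023],"fingers":0}]'

```text
clock: 2.1
tcp_pos: [0.1878, -0.5431, 0.2307]
orientation: [-0.0, -0.044, 0.999, 0.001]
wrist_force: [-0.6, -1.0, -0.0]
finger_gap: 0.0851
```

```bash
python3 go.py .479 -.171 .2 201.4
```

```text
t 2.1 tcp [ 0.1878 -0.5431  0.2307] q [-1.378  0.314  0.045  1.304  0.    -1.465] F [-0.6 -1.  -0. ] gap 0.0850920743203855
yaw -174.98831148237997
units pos [-16.13   17.261   1.555] rot [ 0.0002  0.     -0.0455]
```

Call:
arm_command --rows '[{"delta_pos":[-0.896,0.959,0],"rot":[0,0,0],"fingers":0},{"delta_pos":[-0.896,0.959,0],"rot":[0,0,0],"fingers":0},{"delta_pos":[-0.896,0.959,0],"rot":[0,0,0],"fingers":0},{"delta_pos":[-0.896,0.959,0],"rot":[0,0,0],"fingers":0},{"delta_pos":[-0.896,0.959,0],"rot":[0,0,0],"fingers":0},{"delta_pos":[-0.896,0.959,0],"rot":[0,0,0],"fingers":0},{"delta_pos":[-0.896,0.959,0],"rot":[0,0,0],"fingers":0},{"delta_pos":[-0.896,0.959,0],"rot":[0,0,0],"fingers":0},{"delta_pos":[-0.896,0.959,0],"rot":[0,0,0],"fingers":0},{"delta_pos":[-0.896,0.959,0],"rot":[0,0,0],"fingers":0},{"delta_pos":[-0.896,0.959,0],"rot":[0,0,0],"fingers":0},{"delta_pos":[-0.896,0.959,0],"rot":[0,0,0],"fingers":0},{"delta_pos":[-0.896,0.959,0],"rot":[0,0,0],"fingers":0},{"delta_pos":[-0.896,0.959,0],"rot":[0,0,0],"fingers":0},{"delta_pos":[-0.896,0.959,0],"rot":[0,0,0],"fingers":0},{"delta_pos":[-0.896,0.959,0],"rot":[0,0,0],"fingers":0},{"delta_pos":[-0.896,0.959,0],"rot":[0,0,0],"fingers":0},{"delta_pos":[-0.896,0.959,0],"rot":[0,0,0],"fingers":0},{"delta_pos":[0,0,0],"rot":[0,0,-0.0228],"fingers":0},{"delta_pos":[0,0,0],"rot":[0,0,-0.0227],"fingers":0}]'

```text
clock: 4.1
tcp_pos: [0.4814, -0.1721, 0.2308]
orientation: [-0.0, -0.186, 0.982, 0.0]
wrist_force: [0.1, -0.4, 0.1]
finger_gap: 0.0853
```

```bash
python3 - <<'E'
from h import *
from go import go
a,d=look('top','t1');b,_=look('scene','s1')
A=cv2.resize(a[140:250,250:370],(480,440));B=cv2.resize(b[110:220,220:340],(480,440))[:, :]
cv2.imwrite('pics/c2.png',cv2.resize(np.hstack([A,B]),(800,366)))
go(.479,-.171,.13,201.4)
E
```

```text
t 4.2 tcp [ 0.4811 -0.1727  0.2308] q [-0.502  0.19  -0.117  1.265 -0.    -0.87 ] F [-0.9  0.7 -0.4] gap 0.0853745249672043
yaw -158.88871952718347
units pos [0.066 0.113 5.043] rot [ 0.0001 -0.0001 -0.0008]
```

View pics/c2.png

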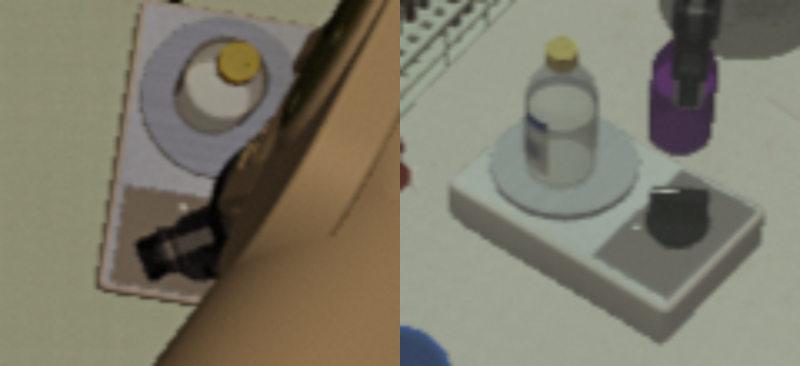

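The gripper is above the dial, tool x along the bar, and the bottle stands undisturbed. I now descend around the bar and stop with the tips about 4 mm above the skirt.

Call:
arm_command --rows '[{"delta_pos":[0.066,0.113,0.9],"rot":[0,0,0],"fingers":0},{"delta_pos":[0,0,0.9],"rot":[0,0,0],"fingers":0},{"delta_pos":[0,0,0.9],"rot":[0,0,0],"fingers":0},{"delta_pos":[0,0,0.9],"rot":[0,0,0],"fingers":0},{"delta_pos":[0,0,0.9],"rot":[0,0,0],"fingers":0},{"delta_pos":[0,0,0.9],"rot":[0,0,0],"fingers":0},{"delta_pos":[0,0,0.9],"rot":[0,0,0],"fingers":0},{"delta_pos":[0,0,0.9],"rot":[0,0,0],"fingers":0},{"delta_pos":[0,0,0.2],"rot":[0,0,0],"fingers":0},{"delta_pos":[0,0,0],"rot":[0,0,0],"fingers":0}]'

```text
clock: 5.2
tcp_pos: [0.4785, -0.1713, 0.0827]
orientation: [-0.001, -0.182, 0.983, 0.001]
wrist_force: [0.5, 0.1, 0.1]
finger_gap: 0.085
```

```bash
python3 go.py .479 -.171 .083 201.4
```

```text
t 5.2 tcp [ 0.4785 -0.1713  0.0827] q [-0.502  0.284 -0.377  0.912 -0.    -0.867] F [0.5 0.1 0.1] gap 0.08498895467313455
yaw -159.08161527179684
units pos [-0.03   0.006 -0.015] rot [ 0.0002 -0.0002 -0.0013]
```

Call:
arm_command --rows '[{"delta_pos":[0,0,0],"rot":[0,0,0],"fingers":0.6},{"delta_pos":[0,0,0],"rot":[0,0,0],"fingers":1},{"delta_pos":[0,0,0],"rot":[0,0,0],"fingers":1},{"delta_pos":[0,0,0],"rot":[0,0,0],"fingers":1},{"delta_pos":[0,0,0],"rot":[0,0,0],"fingers":1},{"delta_pos":[0,0,0],"rot":[0,0,0],"fingers":1},{"delta_pos":[0,0,0],"rot":[0,0,0],"fingers":1},{"delta_pos":[0,0,0],"rot":[0,0,0],"fingers":1}]' --squeeze 40

```text
clock: 6.0
tcp_pos: [0.4791, -0.1705, 0.0835]
orientation: [0.0, -0.183, 0.983, 0.001]
wrist_force: [-0.4, 5.3, 3.3]
finger_gap: 0.0131
```

```bash
python3 go.py .479 -.171 .083 201.4
```

```text
t 6.0 tcp [ 0.4791 -0.1705  0.0835] q [-0.501  0.283 -0.377  0.912  0.002 -0.869] F [-0.4  5.3  3.3] gap 0.013144579933642844
yaw -158.90993257101672
units pos [ 0.016 -0.023  0.024] rot [ 0.0002  0.0001 -0.0009]
```

The bar is gripped: the gap is about 13 mm on a 14 mm bar. Push down 8 mm.

Call:
arm_command --rows '[{"delta_pos":[0,0,0.15],"rot":[0,0,0],"fingers":1},{"delta_pos":[0,0,0.15],"rot":[0,0,0],"fingers":1},{"delta_pos":[0,0,0.1],"rot":[0,0,0],"fingers":1},{"delta_pos":[0,0,0],"rot":[0,0,0],"fingers":1},{"delta_pos":[0,0,0],"rot":[0,0,0],"fingers":1}]'

```text
clock: 6.5
tcp_pos: [0.4791, -0.1704, 0.0758]
orientation: [0.0, -0.183, 0.983, 0.001]
wrist_force: [-0.5, 4.6, 6.3]
finger_gap: 0.0129
```

```bash
python3 go.py .479 -.171 .075 141.4
```

```text
t 6.5 tcp [ 0.4791 -0.1704  0.0758] q [-0.501  0.291 -0.387  0.894  0.002 -0.869] F [-0.5  4.6  6.3] gap 0.012913019816519697
yaw -158.91008046012186
units pos [ 0.014 -0.025  0.038] rot [ 0.0003 -0.      0.1658]
```

Pressed about 7.7 mm, and the 6.3 N reaction fits the spring. Turn 60° clockwise with a touch more press.

Call:
arm_command --rows '[{"delta_pos":[0,0,0.03],"rot":[0,0,0],"fingers":1},{"delta_pos":[0,0,0],"rot":[0,0,0.0166],"fingers":1},{"delta_pos":[0,0,0],"rot":[0,0,0.0166],"fingers":1},{"delta_pos":[0,0,0],"rot":[0,0,0.0166],"fingers":1},{"delta_pos":[0,0,0],"rot":[0,0,0.0166],"fingers":1},{"delta_pos":[0,0,0],"rot":[0,0,0.0166],"fingers":1},{"delta_pos":[0,0,0],"rot":[0,0,0.0166],"fingers":1},{"delta_pos":[0,0,0],"rot":[0,0,0.0166],"fingers":1},{"delta_pos":[0,0,0],"rot":[0,0,0.0166],"fingers":1},{"delta_pos":[0,0,0],"rot":[0,0,0.0166],"fingers":1},{"delta_pos":[0,0,0],"rot":[0,0,0.0164],"fingers":1},{"delta_pos":[0,0,0],"rot":[0,0,0],"fingers":1},{"delta_pos":[0,0,0],"rot":[0,0,0],"fingers":1}]'

```text
clock: 7.8
tcp_pos: [0.4791, -0.169, 0.0751]
orientation: [-0.0, 0.33, 0.944, 0.002]
wrist_force: [0.4, 9.7, 6.1]
finger_gap: 0.0132
```

```bash
python3 -c "
from go import *
go(.479,-.171,.083,141.4);print(env.get_state()['ft_torque'])"
```

```text
t 7.8 tcp [ 0.4791 -0.169   0.0751] q [-0.5    0.291 -0.389  0.893  0.004  0.173] F [0.4 9.7 6.1] gap 0.01321294425017863
yaw 141.44923677910182
units pos [-0.057 -0.082 -0.396] rot [ 0.0006 -0.0004  0.0001]
[ 2.0289475   0.08102435 -0.00547881]
```

Turned by 60° (yaw 201.1 → 141.4). Let it rise while still held, easing the side force, then release.

Call:
arm_command --rows '[{"delta_pos":[0.05,0.06,0],"rot":[0,0,0],"fingers":1},{"delta_pos":[0,0,-0.15],"rot":[0,0,0],"fingers":1},{"delta_pos":[0,0,-0.15],"rot":[0,0,0],"fingers":1},{"delta_pos":[0,0,-0.12],"rot":[0,0,0],"fingers":1},{"delta_pos":[0,0,0],"rot":[0,0,0],"fingers":1},{"delta_pos":[0,0,0],"rot":[0,0,0],"fingers":0.7},{"delta_pos":[0,0,0],"rot":[0,0,0],"fingers":0},{"delta_pos":[0,0,0],"rot":[0,0,0],"fingers":0},{"delta_pos":[0,0,0],"rot":[0,0,0],"fingers":0},{"delta_pos":[0,0,0],"rot":[0,0,0],"fingers":0},{"delta_pos":[0,0,0],"rot":[0,0,0],"fingers":0}]'

```text
clock: 8.9
tcp_pos: [0.4791, -0.1701, 0.083]
orientation: [-0.0, 0.331, 0.944, -0.0]
wrist_force: [0.7, -0.5, 0.3]
finger_gap: 0.0849
```

```bash
python3 go.py .479 -.171 .23 141.4
```

```text
t 8.9 tcp [ 0.4791 -0.1701  0.083 ] q [-0.499  0.283 -0.378  0.91  -0.     0.176] F [ 0.7 -0.5  0.3] gap 0.084885966578444
yaw 141.3514609132816
units pos [-0.024 -0.041 -7.348] rot [-0.      0.     -0.0001]
```

Call:
arm_command --rows '[{"delta_pos":[0,0,-0.5],"rot":[0,0,0],"fingers":0},{"delta_pos":[0,0,-1],"rot":[0,0,0],"fingers":0},{"delta_pos":[0,0,-1],"rot":[0,0,0],"fingers":0},{"delta_pos":[0,0,-1],"rot":[0,0,0],"fingers":0},{"delta_pos":[0,0,-1],"rot":[0,0,0],"fingers":0},{"delta_pos":[0,0,-1],"rot":[0,0,0],"fingers":0},{"delta_pos":[0,0,-1],"rot":[0,0,0],"fingers":0},{"delta_pos":[0,0,-1],"rot":[0,0,0],"fingers":0},{"delta_pos":[0,-1,0],"rot":[0,0,0],"fingers":0},{"delta_pos":[0,-1,0],"rot":[0,0,0],"fingers":0},{"delta_pos":[0,-1,0],"rot":[0,0,0],"fingers":0},{"delta_pos":[0,-1,0],"rot":[0,0,0],"fingers":0},{"delta_pos":[0,-1,0],"rot":[0,0,0],"fingers":0},{"delta_pos":[0,-1,0],"rot":[0,0,0],"fingers":0},{"delta_pos":[0,-1,0],"rot":[0,0,0],"fingers":0},{"delta_pos":[0,-1,0],"rot":[0,0,0],"fingers":0},{"delta_pos":[0,-1,0],"rot":[0,0,0],"fingers":0},{"delta_pos":[0,-1,0],"rot":[0,0,0],"fingers":0},{"delta_pos":[0,-1,0],"rot":[0,0,0],"fingers":0},{"delta_pos":[0,-1,0],"rot":[0,0,0],"fingers":0}]'

```text
clock: 10.9
tcp_pos: [0.3287, -0.358, 0.234]
orientation: [0.0, 0.331, 0.944, -0.0]
wrist_force: [-0.1, -0.7, 0.3]
finger_gap: 0.0855
```

```bash
python3 - <<'E'
from h import *
from go import go
a,d=look('top','t2')
cv2.imwrite('pics/c3.png',cv2.resize(a[140:240,155:350],None,fx=4,fy=4,interpolation=cv2.INTER_CUBIC))
go(.3,-.4,.23,141.4)
c=env.get_calibration('top');K,R,t=[np.array(c[k]) for k in('mtx','R','t')]
ys,xs=np.mgrid[195:235,290:335];dd=d[195:235,290:335].ravel()
P=((np.linalg.solve(K,np.c_[xs.ravel(),ys.ravel(),np.ones(xs.size)].T)*dd-t[:,None]).T@R)[dd>0]
q=P[(P[:,2]>.092)&(P[:,2]<.125)&(np.hypot(P[:,0]-.479,P[:,1]+.17)<.03)]
w,V=np.linalg.eigh(np.cov(q[:,:2].T));print(len(q),q.mean(0),np.percentile(q[:,2],[50,90]),np.degrees(np.arctan2(V[1,1],V[0,1])))
E
```

```text
t 10.95 tcp [ 0.3275 -0.3602  0.2339] q [-0.997  0.14  -0.17   1.259 -0.002 -0.32 ] F [-0.9 -1.6  0.1] gap 0.08508106056121079
yaw 141.24374969441453
units pos [-0.174 -2.413  0.2  ] rot [-0.0004  0.0002 -0.0004]
115 [ 0.47833932 -0.16950824  0.10840901] [0.10924538 0.11179563] 141.06185039106356
```

View pics/c3.png

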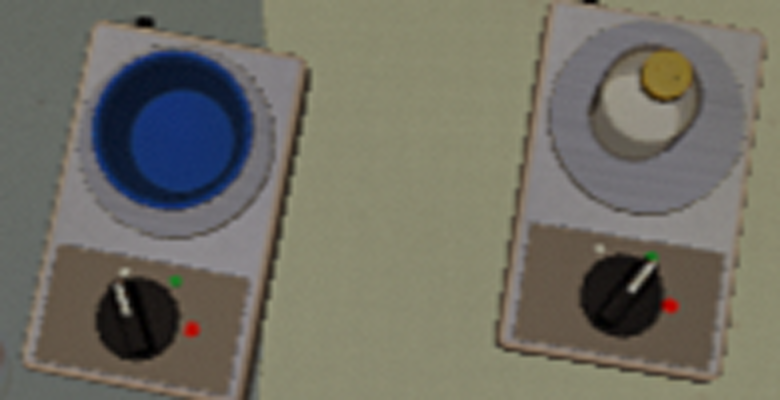

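The bottle's dial (crop 621,293) now points at its green dot (652,257). The bar's yaw is -38.9° and its median top height is 109 mm, so it is up. The bowl's dial (137,318) still points at its white dot, and the bottle is unmoved.

```bash
python3 -c "
from workcell import env
print(env.hand_in())"
```

```text
the job is handed in; nothing more can be done
None
```

The bottle's stirrer is started: I gripped its dial, pushed it down about 8 mm, turned it 60° clockwise, let it rise and released it. I then backed the arm off and handed in at about 11 s; no verdict is reported.

- **Dial:** the last top view shows the pointer on the green dot. The bar's yaw went from about 22° to -39°, a turn of about 61° (1.06 rad). Its top measured about 109 mm high, the same as before, so it has sprung back up.
- **Other stirrer and bottle:** the bowl's dial still points at its white dot. The bottle stands upright where it was, judged by eye from the picture.
- **Arm:** it is clear of everything, with wrist force near zero. The highest force I read was about 11 N, mostly sideways during the turn.

No check failed or disagreed.

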